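# Wipe both ends of a root block on the sprung bar

### The arm

A 7-joint arm with a two-finger parallel gripper is mounted at the origin on the work surface. World frame = base frame: x ahead of the robot, y to its left, z up, the work surface at z = 0. Lengths are in m, angles in rad, forces in N, time in s.
With the tool pointing down it reaches from about 0.4 to 0.875 m from the base axis. Payload 6.5 kg.
Tool frame: the origin (TCP) lies at the very end of the fingers, on their centre line; the grasp point (between the pads) lies 19 mm behind it; z points along the fingers, y is the line along which they close (so a half turn about z gives the same grasp; the last joint's range is limited). The gripper opens to 88 mm and grips with 3 to 60 N. Pads are 18 mm wide; open, the fingers measure 123 mm over their backs; the gripper's body (75 mm by 187 mm) begins 45 mm behind the grasp point.
Start: joints at [1.193, 0.536, -0.004, 1.538, 0.003, 1.067, -0.071], TCP at [0.199, -0.619, 0.239] pointing down, gripper open.
Joint ranges: [-2.7, 2.7], [-0.37, 2.16], [-1.27, 1.26], [0.24, 2.4], [-1.31, 4.45], [0.19, 1.91], [-2.76, 2.76]. Speed limits (rad/s): [2.39, 2.39, 3.14, 3.14, 3.14, 3.14, 3.14].

### API

Orientations are given as a rotation vector (axis times angle).
In Python, from plant import r, grab_frame, camera_model gives the robot as it stands.
- The arm moves only by the shell command python3 -m crank 'ROWS' [FORCE]. ROWS is JSON, a list of rows, each a list of 7 numbers: the opening, from -1 (shut) to 1 (fully open), then the shift along the tool's x, y, z each as a share of 1000 mm, from -1 to 1, then the turn, a rotation vector about the tool's x, y, z each as a share of pi rad, from -1 to 1. In form: [[fingers, tx, ty, tz, rx, ry, rz], ...]. A call has 1 to 20 rows; each row is the pose to reach, as a shift and turn from the pose commanded when the call began, along the tool's axes at that moment, turning the shorter way round; what a row does not reach only later rows make up. A row lasts 1/8 s, in which the tool goes at most 62.5 mm and 10.7 degrees, less where a joint would pass 70% of its speed; a pose out of reach is approached as far as the arm can. A call with a number of a shift or a turn outside -1 to 1 is refused whole. A call with a gripper value outside its range is refused whole. The fingers move at their own pace and stop on an object; FORCE is the grip in N (left out, the last holds). Time passes only in rows, so rows that repeat a pose let the fingers close. It gives the time, the measured TCP pose, the force, the opening and the grip force at its end, in the units of the state.
- r.read_state(): the state, without advancing time (a new reading comes with each control period).
- grab_frame(name): name is "scene" or "top" or "wrist"; returns the picture (480x640x3 uint8, red, green, blue); there is no depth.
- camera_model(name): a dict with "fx", "fy", "cx", "cy" (pixels), "dist_coeffs" ([k1, k2, p1, p2, k3] as OpenCV has them; the pictures are not rectified), "world_from_camera" (4x4, takes a point from camera to world coordinates). Camera axes: x right, y down, z forward; pixel columns grow to the right and rows downward; lengths in m; the calibration is good to about 2 mm. A picture is of the moment at which its call begins: read the wrist's pose just before it. camera_model takes no time and is no camera call; for the wrist camera it gives the pose at the moment of the call.
- r.job_done(): hands the job in; it is judged then, once.
The state is a dict: "clock": time; "joint_pos": joint angles; "dq": joint speeds; "effort": joint torques, N m; "eef_pos": TCP position; "tcp_rot": TCP orientation; "wrist_force": force on the tool from outside, world axes, zero at the start; "torque": the same for the moment, N m; "opening": finger opening in m; "gripper_force": force on a finger pad.
Only numpy, scipy, OpenCV 4.12 (cv2) and the standard library are available. Lean on these libraries where they do the work, as an engineer would, in place of code of your own. Each camera call takes 0.05 s, during which the arm holds its last target. There are 200 camera calls.

### The job

Pick up the root block with the white and blue ends that lies on the cushion and rub its white end across the sprung wiping bar from near the bar's yellow end to near its black end in one pass, end face flat on the bar and the bar pressed about halfway in, never bottomed; then turn the block round and rub its blue end across the bar in the same way. Last, lay it gently, upright and straight, centred on the green felt pad in the wooden tray, its white end pointing the same way as those of the finished blocks there, and let go. Leave everything else where it is.

Things in the scene. Friction and masses are not known exactly. Their poses are not given: they have to be found in the camera images.
- block: The workpiece: a root block 110 x 36 x 40 mm (x, y, z), 0.12 kg; dark bark sides and pale top, ends painted white (at -x) and blue (at +x). Origin: centre of its underside. It lies upright (z up) on the cushion at any yaw. The only such block outside the tray.
- block_white (a point): Centre of the block's white end face (block frame x = -55, z = 20 mm).
- block_blue (a point): Centre of the block's blue end face (block frame x = +55, z = 20 mm).
- press: Fixed green bracket that carries the wiping bar, 200 mm wide (y), 90 mm high, its upright plate 80 mm behind the bar's face. Origin: on the table (z = 0) under the middle of the bar's resting face. x: the direction in which the bar is pushed in (away from the robot); y: along the bar, towards its yellow end. Nothing of it stands in front (-x) of the bar's face.
- bar_face (a point): Middle of the bar's front face, 60 mm above the table. The bar is grey, 164 mm long (y), 40 mm high (z 40 to 80 mm), yellow cap at its +y end, black cap at its -y end; it moves with joint bar.
- bar (a joint): How far the bar is pushed in, m: 0 at rest, stop at 0.018 (halfway is 0.009). Spring: 1.2 N at rest plus 0.4 N per mm, it returns by itself.
- tray: Fixed open wooden tray, 150 (x) x 214 (y) x 22 mm high, walls and floor 5 mm. Origin: centre of its underside. Three places side by side at y = -66, 0, +66 mm: two hold finished blocks, one the felt pad; which is which varies. The tray stands left or right.
- pad: Green felt pad, fixed in the tray's free place, 120 (x) x 48 (y) x 4 mm. Origin: centre of its underside, on the tray's floor; its axes are parallel to the tray's. The block lies lengthwise along its x, with the white end towards the pad's -x.
- done_a: A finished block 110 x 36 x 40 mm (x, y, z), 0.12 kg; dark bark sides and pale top, ends painted white (at -x) and blue (at +x). Origin: centre of its underside. Loose in the tray, white end towards the tray's -x; leave it.
- done_b: Another finished block 110 x 36 x 40 mm (x, y, z), 0.12 kg; dark bark sides and pale top, ends painted white (at -x) and blue (at +x). Origin: centre of its underside. Loose in the tray, white end towards the tray's -x; leave it.
- offcuts: Fixed shallow cardboard tray of root slices, 150 x 210 x 45 mm high, across from the wooden tray. Origin: centre of its underside.
- root: Loose round root piece, 26 mm thick, 88 mm long along its x, beside the block. Origin: centre of its underside, on the table line.
- secateurs: Loose secateurs with red handles lying along x, about 160 x 62 x 18 mm, beside the block. Origin: on the table under the middle.
- jar: Loose amber bottle, 68 mm across, 170 mm high, at the back beside the bracket. Origin: centre of its underside.
- mug: Loose blue mug, 76 mm across, 85 mm high, handle at its +y, at the back beside the bracket. Origin: centre of its underside.
Things that resemble listed ones, but are neither listed nor needed, are in the scene too. Leave any red look-alike of the block alone.

How it is judged:
By the outcome, as a careful person would: the job done as asked, in the order asked, and still so for the second after the job is handed in, with the robot touching nothing.
It also fails if it takes over 67 s, if anything falls off the work surface, if the arm or the gripper's body presses on something with over 40 N, if the wrist force passes 120 N, or if a joint passes its speed limit or range.

## Working session

There is one attempt and no reset: what is moved stays moved. The work goes in short steps, Python scripts to look and compute and a shell command to move; the robot and the scene stay as the last step left them, time stands still between calls to the robot, and variables do not carry over. Pictures are saved under pics/ and viewed, at most 12 in all, crops included, and the job is handed in when it is done.

```bash
ls; mkdir -p pics
python3 - <<'E'
from plant import r, grab_frame, camera_model
import cv2,numpy as np
for n in ("scene","top"):
    cv2.imwrite(f"pics/{n}0.png",grab_frame(n)[:,:,::-1])
    m=camera_model(n);print(n,m["fx"],m["dist_coeffs"],np.round(m["world_from_camera"],3).tolist())
s=r.read_state();print(s["clock"],s["eef_pos"],s["tcp_rot"],s["opening"],s["wrist_force"])
E
```

```text
pics
scene 491.2975117471986 [-0.0296627  0.         0.         0.         0.       ] [[0.056, 0.811, -0.583, 1.225], [0.998, -0.037, 0.045, -0.043], [0.015, -0.584, -0.811, 1.028], [0.0, 0.0, 0.0, 1.0]]
top 480.03182810100634 [-0.06284864  0.          0.          0.          0.        ] [[0.026, -0.994, 0.103, 0.437], [-0.999, -0.024, 0.021, -0.007], [-0.019, -0.104, -0.994, 1.056], [0.0, 0.0, 0.0, 1.0]]
0.1 [ 0.19919767 -0.61816782  0.23794952] [-3.10204020e+00 -4.87605888e-01  5.61240383e-04] 0.08780216975622449 [0.08490505 0.36196926 0.52129511]
```

View pics/scene0.png

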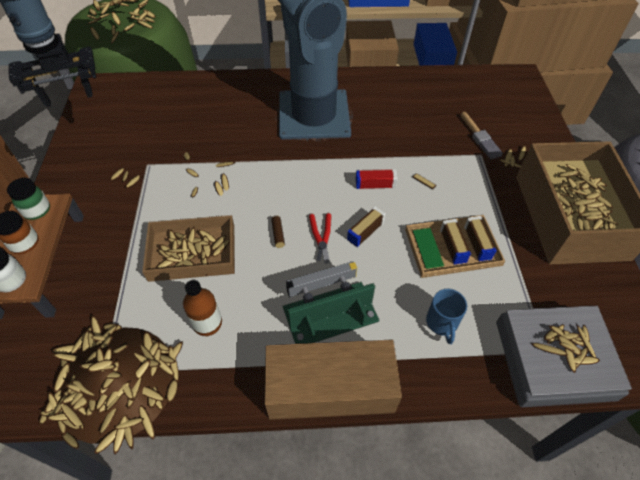

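View pics/top0.png

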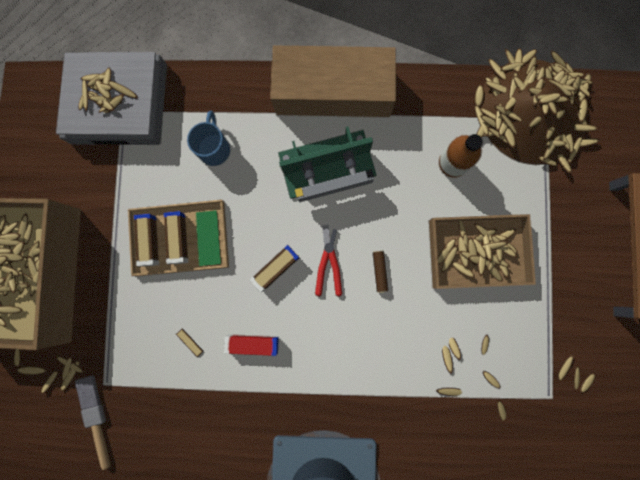

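Candidates (top-view pixels): a pale-topped block with white and blue ends at (275,269), a red look-alike at (252,346), finished blocks in the tray at (145,240) and (175,238), a root at (380,272) and a chip at (189,342). I choose (275,269). The pad is at (208,238), the bar runs from the yellow cap at (299,192) to the black cap at about (372,175), and the bracket is behind it. I'll check these in close crops.

Run:
```python
import cv2,numpy as np
t=cv2.imread("pics/top0.png");s=cv2.imread("pics/scene0.png")
def c(i,x,y,w,h): return cv2.resize(i[y:y+h,x:x+w],(400,300),interpolation=cv2.INTER_CUBIC)
# 80x60 crops ->5x ; 100x75 ->4x
a=np.hstack([c(t,235,238,80,60),c(t,280,145,100,75)])
b=np.hstack([c(s,325,195,80,60),c(s,275,245,100,75)])
cv2.imwrite("pics/crop1.png",np.vstack([a,b]))
a=np.hstack([c(t,125,195,120,90),c(s,395,200,120,90)])
cv2.imwrite("pics/crop2.png",a)
```

```text
(no output)
```

View pics/crop1.png

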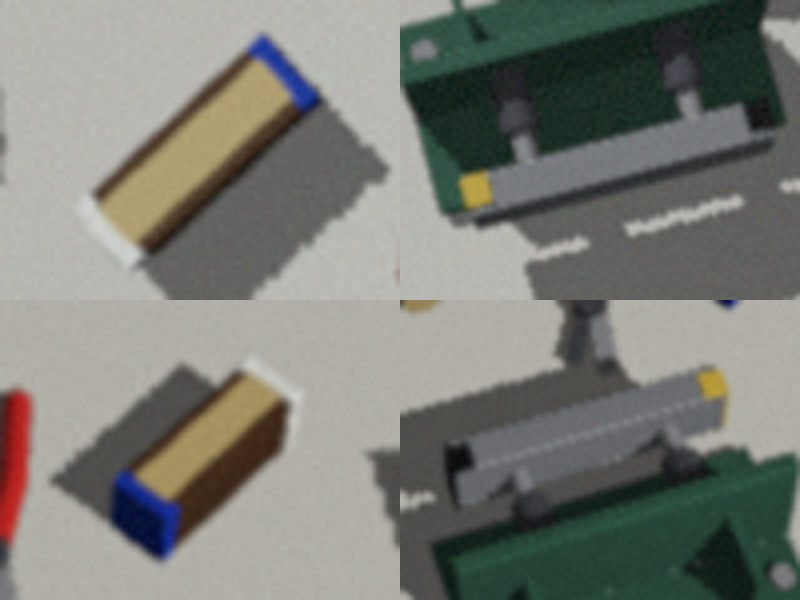

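View pics/crop2.png

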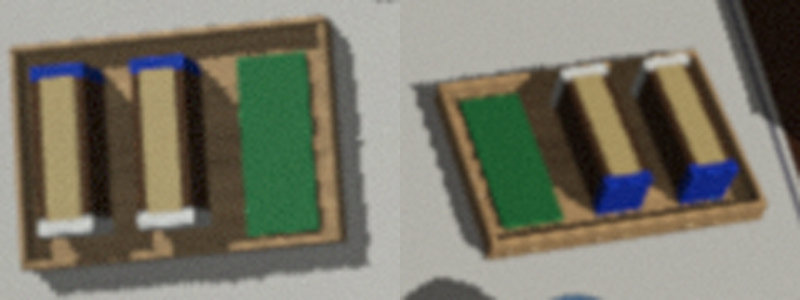

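The crop confirms the choice: a block with a pale top and white (81,204 in the crop) and blue (290,70) ends. The wiping bar has its yellow cap at left and black at right in the top view. The tray's free place is the green pad, and the finished blocks' white ends face the robot. Next I fit poses from both views.

```bash
cat > h.py <<'E'
import cv2,numpy as np
from scipy.optimize import least_squares
from plant import camera_model
def proj(n,P,m=None):
    m=m or camera_model(n);W=np.linalg.inv(m["world_from_camera"])
    K=np.array([[m["fx"],0,m["cx"]],[0,m["fy"],m["cy"]],[0,0,1.]])
    return cv2.projectPoints(np.asarray(P,float),cv2.Rodrigues(W[:3,:3])[0],W[:3,3],K,np.array(m["dist_coeffs"]))[0][:,0]
def full(pts,ox,oy,x0,y0,k): 
    p=np.array(pts,float); return (p-[ox,oy]+.5)/k-.5+[x0,y0]
def tri(a,b):
    def f(X): return np.r_[proj("top",[X])[0]-a,proj("scene",[X])[0]-b]
    s=least_squares(f,[.55,0,.05]);return s.x,np.abs(s.fun).max()
def fit(L,obs,p0):
    # L local pts, obs {cam:pix}, p=[x,y,z,yaw]
    def w(p):
        c,s=np.cos(p[3]),np.sin(p[3]);return L@np.array([[c,-s,0],[s,c,0],[0,0,1]]).T+p[:3]
    s=least_squares(lambda p:np.concatenate([(proj(n,w(p))-o).ravel() for n,o in obs.items()]),p0,loss="soft_l1")
    r=np.abs(s.fun);print("pose",s.x[:3].round(4),"yaw",np.degrees(s.x[3]).round(2),"res",r.mean().round(2),r.max().round(2));return s.x
E
python3 - <<'E'
from h import *
# order: (-x,-y),(-x,+y),(+x,-y),(+x,+y)
def rect(a,b,z=0,dx=0): return np.array([[-a+dx,-b,z],[-a+dx,b,z],[a+dx,-b,z],[a+dx,b,z]])
bt=full([(133,267),(79,203),(318,100),(263,36)],0,0,235,238,5)
bs=full([(248,357),(303,393),(115,475),(180,511)],0,300,325,195,5)
B=[("block-top",.055,.018,bt,bs)]
# block yaw -53: +x blue; +y = left of it => (.8,.6): +x,+y world
bt=bt[[0,1,2,3]]
for o in [[0,1,2,3],[1,0,3,2]]:
  for q in [[0,1,2,3],[1,0,3,2]]:
    print(o,q);fit(rect(.055,.018),{"top":bt[o],"scene":bs[q]},[.5,.09,.04,-.9])
pt=full([(318,230),(248,236),(305,54),(238,60)],0,0,125,195,10/3)
ps=full([(461,100),(519,94),(500,228),(562,218)],400,0,395,200,10/3)
print("pad");fit(rect(.06,.024),{"top":pt,"scene":ps},[.55,.2,.01,0])
gt=full([(773,130),(466,210),(767,97),(460,178)],400,0,280,145,4)
gs=full([(446,446),(716,367),(461,476),(728,395)],400,300,275,245,4)
for a,b in zip(gt,gs): x,e=tri(a,b);print("bar",x.round(4),round(e,2))
# tray outer rim
tt=full([(345,240),(25,268),(326,17),(11,48)],0,0,125,195,10/3)
ts=full([(438,87),(692,51),(491,258),(766,203)],400,0,395,200,10/3)
print("tray rim");fit(rect(.075,.107),{"top":tt,"scene":ts},[.55,.25,.02,0])
for n,a in (("done",[(95,231),(38,236),(89,65),(30,70)]),):
  pass
E
```

```text
[0, 1, 2, 3] [0, 1, 2, 3]
pose [0.4667 0.1158 0.0427] yaw -45.99 res 0.88 3.03
[0, 1, 2, 3] [1, 0, 3, 2]
pose [0.4676 0.1174 0.0203] yaw -46.53 res 4.93 13.87
[1, 0, 3, 2] [0, 1, 2, 3]
pose [0.4462 0.1217 0.0165] yaw -44.96 res 6.19 23.32
[1, 0, 3, 2] [1, 0, 3, 2]
pose [0.4627 0.1163 0.0333] yaw -76.71 res 9.76 28.24
pad
pose [0.5298 0.2687 0.0083] yaw 5.98 res 0.42 0.88
bar [ 0.6576 -0.087   0.0828] 0.02
bar [0.6121 0.0692 0.0829] 0.45
bar [ 0.6756 -0.0816  0.0803] 1.16
bar [0.6294 0.0738 0.0797] 0.06
tray rim
pose [0.5285 0.3342 0.0181] yaw 7.33 res 0.54 2.24
```

```bash
python3 -m crank '[[0.36,0.48,-0.616,0,0,0,-0.644],[0.36,0.48,-0.616,0,0,0,-0.644],[0.36,0.48,-0.616,0,0,0,-0.644],[0.36,0.48,-0.616,0,0,0,-0.644],[0.36,0.48,-0.616,0,0,0,-0.644],[0.36,0.48,-0.616,0,0,0,-0.644],[0.36,0.48,-0.616,0,0,0,-0.644],[0.36,0.48,-0.616,0,0,0,-0.644],[0.36,0.48,-0.616,0,0,0,-0.644],[0.36,0.48,-0.616,0,0,0,-0.644],[0.36,0.48,-0.616,0,0,0,-0.644],[0.36,0.48,-0.616,0,0,0,-0.644],[0.36,0.48,-0.616,0,0,0,-0.644],[0.36,0.48,-0.616,0,0,0,-0.644],[0.36,0.48,-0.616,0,0,0,-0.644],[0.36,0.48,-0.616,0,0,0,-0.644]]' 40
python3 - <<'E'
from h import *
from plant import r,grab_frame
import json
m=camera_model("wrist");s=r.read_state()
cv2.imwrite("pics/w1.png",grab_frame("wrist")[:,:,::-1])
json.dump({k:np.asarray(v).tolist() for k,v in m.items()},open("w1.json","w"))
print(s["joint_pos"],s["eef_pos"],s["tcp_rot"],np.round(m["world_from_camera"],3).tolist(),m["fx"],s["opening"],s["wrist_force"])
E
```

```text
clock: 2.1
eef_pos: [0.467, 0.1132, 0.2385]
tcp_rot: [-1.236, -2.888, 0.002]
wrist_force: [0.5, -0.2, -0.1]
opening: 0.0601
gripper_force: 0.0
[ 0.30124898  0.34067112 -0.75935175  1.94043969  0.2836407   0.9696285
  0.16976585] [0.4669765  0.11323621 0.23850149] [-1.23607494e+00 -2.88813951e+00  1.93175259e-03] [[0.723, 0.659, 0.208, 0.414], [0.691, -0.689, -0.219, 0.171], [-0.002, 0.302, -0.953, 0.384], [0.0, 0.0, 0.0, 1.0]] 390.8227164777161 0.060081590855941634 [ 0.52863354 -0.21761739 -0.09125202]
```

View pics/w1.png

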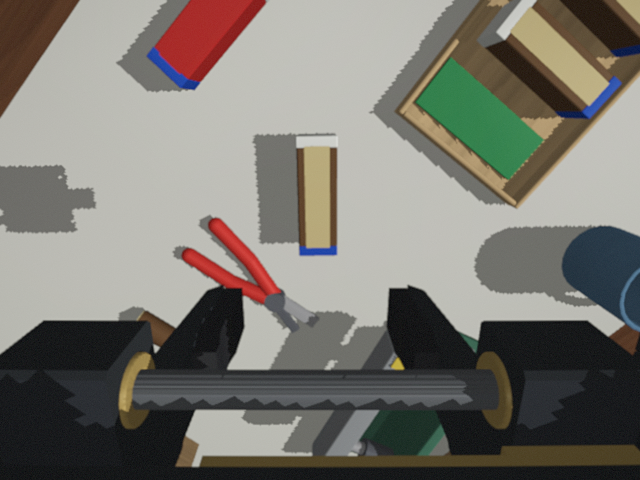

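The wrist view shows the block at about (317,195), white end up and blue end down, nearly aligned with the tool. The secateurs are at (250,270), the red look-alike at (205,40) and the pad at (478,118). I'll refine the corners with profiles.

Run:
```python
import cv2,numpy as np
i=cv2.imread("pics/w1.png").astype(int)
print("col317",[(y,*i[y,315:320].mean(0).astype(int)) for y in list(range(131,153))+list(range(243,260))])
for y in (141,160,230,250): print("row",y,[(x,*i[y-1:y+2,x].mean(0).astype(int)) for x in list(range(293,309,1))+list(range(326,342))])
```

```text
col317 [(131, np.int64(185), np.int64(192), np.int64(192)), (132, np.int64(175), np.int64(181), np.int64(181)), (133, np.int64(142), np.int64(148), np.int64(147)), (134, np.int64(109), np.int64(113), np.int64(112)), (135, np.int64(129), np.int64(133), np.int64(132)), (136, np.int64(174), np.int64(179), np.int64(178)), (137, np.int64(200), np.int64(204), np.int64(203)), (138, np.int64(203), np.int64(207), np.int64(206)), (139, np.int64(202), np.int64(206), np.int64(205)), (140, np.int64(201), np.int64(206), np.int64(205)), (141, np.int64(201), np.int64(205), np.int64(204)), (142, np.int64(200), np.int64(205), np.int64(204)), (143, np.int64(201), np.int64(205), np.int64(204)), (144, np.int64(200), np.int64(205), np.int64(203)), (145, np.int64(188), np.int64(198), np.int64(199)), (146, np.int64(156), np.int64(183), np.int64(190)), (147, np.int64(127), np.int64(171), np.int64(184)), (148, np.int64(122), np.int64(169), np.int64(183)), (149, np.int64(123), np.int64(170), np.int64(184)), (150, np.int64(124), np.int64(170), np.int64(184)), (151, np.int64(124), np.int64(170), np.int64(184)), 
[... 6793 characters left out ...]
nt64(168), np.int64(70), np.int64(34)), (329, np.int64(168), np.int64(70), np.int64(33)), (330, np.int64(168), np.int64(69), np.int64(31)), (331, np.int64(168), np.int64(69), np.int64(31)), (332, np.int64(168), np.int64(71), np.int64(34)), (333, np.int64(168), np.int64(71), np.int64(35)), (334, np.int64(168), np.int64(68), np.int64(32)), (335, np.int64(167), np.int64(69), np.int64(33)), (336, np.int64(177), np.int64(107), np.int64(89)), (337, np.int64(184), np.int64(161), np.int64(156)), (338, np.int64(184), np.int64(189), np.int64(191)), (339, np.int64(184), np.int64(192), np.int64(192)), (340, np.int64(183), np.int64(190), np.int64(191)), (341, np.int64(183), np.int64(190), np.int64(190))]
```

Run:
```python
from h import *
import json
m=json.load(open("w1.json"))
bt=full([(133,267),(79,203),(318,100),(263,36)],0,0,235,238,5)
bs=full([(248,357),(303,393),(115,475),(180,511)],0,300,325,195,5)
c8=np.array([[-.055,-.018,0],[-.055,.018,0],[.055,-.018,0],[.055,.018,0],[-.055,0,-.04],[.055,0,0]])
def res(p,full=False):
    c,s=np.cos(p[3]),np.sin(p[3]);P=c8@np.array([[c,-s,0],[s,c,0],[0,0,1]]).T+p[:3]
    w=proj("",P,m); L,R=sorted([(w[0],w[2]),(w[1],w[3])],key=lambda e:e[0][0])
    col=lambda e,y:e[0][0]+(y-e[0][1])/(e[1][1]-e[0][1])*(e[1][0]-e[0][0])
    a=np.array([col(L,160)-296.6,col(L,230)-298.3,col(R,160)-336.7,col(R,230)-336.7,w[4,1]-135.4,w[5,1]-254.9])
    b=np.r_[(proj("top",P[:4])-bt).ravel(),(proj("scene",P[:4])-bs).ravel()]
    return a,b
for k in (0,.3,1):
    s=least_squares(lambda p:np.r_[res(p)[0],k*res(p)[1]],[.467,.116,.042,-.8],loss="soft_l1")
    a,b=res(s.x);print(k,s.x[:3].round(4),np.degrees(s.x[3]).round(2),a.round(1),b.round(1))
```

```text
0 [0.4689 0.1154 0.03  ] -45.52 [-0.   0.2  0.  -0.2 -0.1  0.1] [ 0.2 -0.  -0.3  0.4  1.  -1.8  0.7 -1.3 -0.3  3.2 -0.5  3.4 -1.1  4.3
 -3.2  5. ]
0.3 [0.4682 0.1162 0.0342] -45.52 [-0.3 -0.1  0.2 -0.  -0.9  0.5] [-0.5  0.4 -1.   0.7  0.5 -1.6  0.1 -1.1  0.1  2.  -0.1  2.1 -0.8  3.1
 -2.9  3.8]
1 [0.4673 0.1168 0.0401] -45.63 [-0.9 -0.7  0.4  0.  -1.7  1.7] [-1.2  0.8 -1.8  1.   0.1 -1.3 -0.4 -0.9  0.6  0.2  0.4  0.4 -0.5  1.3
 -2.6  2.1]
```

```bash
python3 -m crank '[[0.36,0.0015,0.003,0.06,0,0,-0.0047],[0.36,0.0015,0.003,0.12,0,0,-0.0047],[0.36,0.0015,0.003,0.17,0,0,-0.0047],[0.36,0.0015,0.003,0.2,0,0,-0.0047],[0.36,0.0015,0.003,0.2185,0,0,-0.0047],[0.36,0.0015,0.003,0.2185,0,0,-0.0047],[-0.4,0.0015,0.003,0.2185,0,0,-0.0047],[-0.4,0.0015,0.003,0.2185,0,0,-0.0047],[-0.4,0.0015,0.003,0.2185,0,0,-0.0047],[-0.4,0.0015,0.003,0.2185,0,0,-0.0047],[-0.4,0.0015,0.003,0.2185,0,0,-0.0047]]' 40
```

```text
clock: 3.52
eef_pos: [0.4688, 0.1177, 0.021]
tcp_rot: [1.212, 2.897, -0.0]
wrist_force: [-2.0, -1.8, 7.8]
opening: 0.0359
gripper_force: 40.0
```

```bash
python3 -m crank '[[-0.4,0,0,-0.02,0,0,0],[-0.4,0,0,-0.06,0,0,0],[-0.4,0,0,-0.11,0,0,0],[-0.4,0,0,-0.14,0,0,0],[-0.4,-0.03,-0.004,-0.14,0,0,0.15],[-0.4,-0.112,-0.016,-0.14,0,0,0.657],[-0.4,-0.112,-0.016,-0.14,0,0,0.657],[-0.4,-0.112,-0.016,-0.14,0,0,0.657],[-0.4,-0.112,-0.016,-0.14,0,0,0.657],[-0.4,-0.112,-0.016,-0.14,0,0,0.657],[-0.4,-0.112,-0.016,-0.14,0,0,0.657],[-0.4,-0.112,-0.016,-0.14,0,0,0.657],[-0.4,-0.112,-0.016,-0.14,0,0,0.657],[-0.4,-0.112,-0.016,-0.14,0,0,0.657],[-0.4,-0.112,-0.016,-0.14,0,0,0.657],[-0.4,-0.112,-0.016,-0.14,0,0,0.657],[-0.4,-0.112,-0.016,-0.14,0,0,0.657],[-0.4,-0.112,-0.016,-0.14,0,0,0.657]]'
python3 - <<'E'
from h import *
from plant import r,grab_frame
import json
m=camera_model("wrist");s=r.read_state()
w=grab_frame("wrist")[:,:,::-1];cv2.imwrite("pics/w2.png",w)
sc=grab_frame("scene")[:,:,::-1];cv2.imwrite("pics/s2.png",sc)
json.dump({k:np.asarray(v).tolist() for k,v in m.items()},open("w2.json","w"))
print(s["joint_pos"].round(3),s["eef_pos"],s["tcp_rot"],s["wrist_force"].round(2))
p=proj("scene",[s["eef_pos"]])[0].astype(int);print(p)
x0,y0=p[0]-50,p[1]-40
c=cv2.resize(sc[y0:y0+75,x0:x0+100],(640,480),interpolation=cv2.INTER_CUBIC);print(x0,y0)
cv2.imwrite("pics/c2.png",np.hstack([w,c])[:, :]) ; cv2.imwrite("pics/c2.png",cv2.resize(np.vstack([cv2.resize(w,(640,480))]),(640,480)));cv2.imwrite("pics/c3.png",c)
E
```

```text
clock: 5.78
eef_pos: [0.5356, 0.0271, 0.1602]
tcp_rot: [-3.109, -0.45, 0.0]
wrist_force: [-0.0, -0.2, -1.6]
opening: 0.0355
gripper_force: 40.0
[ 0.015  0.456 -0.19   1.897  0.116  0.798 -1.52 ] [0.53563063 0.02708961 0.16020333] [-3.10897710e+00 -4.50314526e-01  7.63032418e-05] [-0.05 -0.17 -1.6 ]
[334 214]
284 174
```

View pics/w2.png

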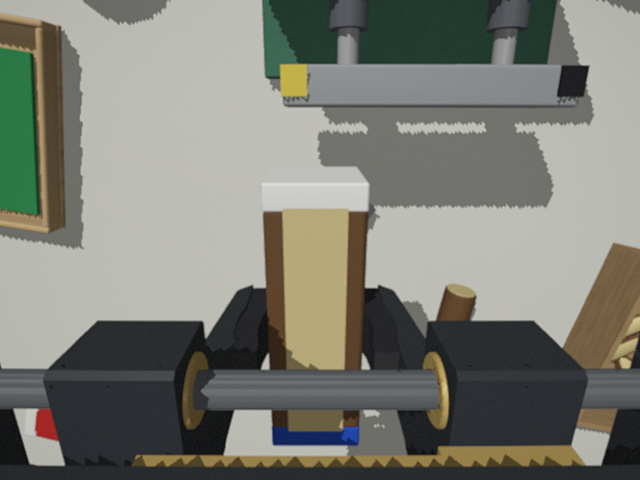

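View pics/c3.png

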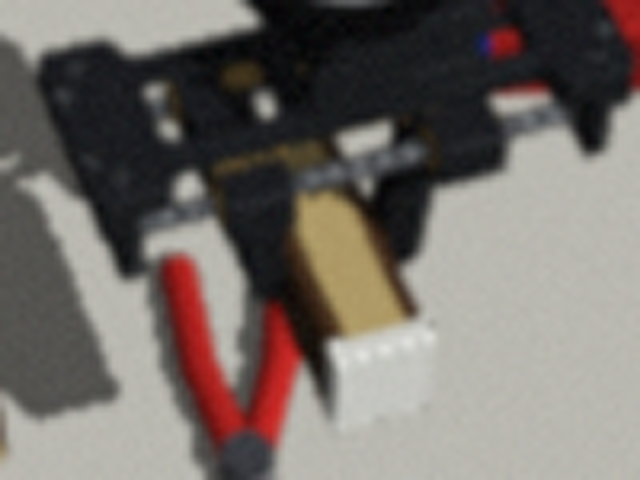

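The wrist view shows the block held straight: white end row 168–184, cols 263–368; blue end row 444. The bar runs from yellow cap (281,80) to black cap (587,80), parallel to the end face. The scene crop shows the block level in the fingers. Now sub-pixel edges and fits.

Run:
```python
from h import *
import json
from scipy.spatial.transform import Rotation as Ro
m=json.load(open("w2.json"))
g=cv2.GaussianBlur(cv2.imread("pics/w2.png"),(3,3),0).astype(float)
def edges(v,th,o):
    d=np.abs(np.diff(v,axis=0)).sum(1); k=[i for i in range(1,len(d)-1) if d[i]>th and d[i]>=d[i-1] and d[i]>d[i+1]]
    return [(round(float(o+i+.5+.5*(d[i-1]-d[i+1])/(d[i-1]-2*d[i]+d[i+1])*1),1),int(d[i])) for i in k]
for x in (325,390,450,545): print("bar col",x,edges(g[55:120,x-6:x+7].mean(1),10,55))
for y in (75,88): print("bar row",y,edges(g[y-3:y+4,265:610].mean(0),30,265))
for x in (275,300,330,355): print("blk col",x,edges(g[155:215,x-3:x+4].mean(1),8,155),edges(g[420:460,x-3:x+4].mean(1),20,420))
for y in (175,190,200,240,270,437): print("blk row",y,edges(g[y-3:y+4,240:390].mean(0),15,240))
```

```text
bar col 325 [(63.5, 124), (104.0, 59), (107.0, 58), (110.4, 17), (116.9, 24)]
bar col 390 [(63.6, 121), (104.1, 62), (107.3, 50)]
bar col 450 [(63.7, 115), (67.3, 10), (104.2, 65), (107.4, 54)]
bar col 545 [(64.0, 81), (67.5, 13), (104.4, 61), (107.6, 44)]
bar row 75 [(279.6, 84), (306.6, 70), (310.0, 44), (559.9, 111), (586.9, 151)]
bar row 88 [(271.6, 64), (280.3, 62), (306.4, 62), (557.6, 119), (585.5, 110)]
blk col 275 [(182.4, 31), (185.4, 15), (211.1, 116)] [(426.5, 32), (444.8, 117), (455.6, 71)]
blk col 300 [(182.3, 31), (185.5, 15), (208.3, 47)] [(431.1, 61), (444.9, 133), (455.7, 74)]
blk col 330 [(166.0, 77), (182.3, 31), (185.4, 15), (208.3, 48)] [(431.1, 60), (444.9, 133), (455.6, 72)]
blk col 355 [(166.3, 66), (182.4, 32), (185.5, 15), (211.1, 118)] [(426.4, 67), (441.1, 23), (445.1, 48), (455.6, 22)]
blk row 175 [(362.6, 43)]
blk row 190 [(261.4, 26), (368.5, 84)]
blk row 200 [(368.0, 81)]
blk row 240 [(263.6, 137), (282.5, 96), (347.5, 104), (366.4, 148)]
blk row 270 [(264.9, 123), (283.3, 91), (346.6, 98), (361.6, 19), (365.0, 133)]
blk row 437 [(271.9, 146), (341.6, 35), (346.7, 17), (358.3, 65)]
```

```bash
cat >> h.py <<'E'
def bp(m,uv,z):
    K=np.array([[m["fx"],0,m["cx"]],[0,m["fy"],m["cy"]],[0,0,1.]]);T=np.array(m["world_from_camera"])
    n=cv2.undistortPoints(np.array(uv,float).reshape(-1,1,2),K,np.array(m["dist_coeffs"]))[:,0]
    d=np.c_[n,np.ones(len(n))]@T[:3,:3].T;return T[:3,3]+d*((z-T[2,3])/d[:,2])[:,None]
E
python3 - <<'E'
from h import *
import json
m=json.load(open("w2.json"))
for z in (.078,.08,.082):
    f=bp(m,[(325,104.0),(545,104.4)],z);d=f[0]-f[1];e=bp(m,[(280,85),(586.3,85)],z)
    yaw=np.degrees(np.arctan2(-d[0],d[1]));Y=np.array([-np.sin(np.radians(yaw)),np.cos(np.radians(yaw))])
    c=(e[0]+e[1])[:2]/2; c=f[0][:2]+Y*((c-f[0][:2])@Y)
    print("bar z",z,"yaw",yaw.round(2),"center",c.round(4),"len",np.linalg.norm(e[0]-e[1]).round(4))
s=np.array([0.53563,0.02709,0.16020]);a=2*np.arctan2(-.4503,-3.1090);print("tool yaw",np.degrees(a)%360)
R=np.array([[np.cos(a),np.sin(a),0],[np.sin(a),-np.cos(a),0],[0,0,-1]])
# block in tool frame: params cx,cy,ztop(tool z neg),pitch(y),roll(x),yaw
from scipy.spatial.transform import Rotation as Ro
def P(p,L): return (Ro.from_euler("xyz",p[3:]).apply(L)+p[:3])@R.T+s
def res(p):
    # block in tool axes: white at +x, underside at +z
    wt=proj("",P(p,np.array([[.055,-.018,0],[.055,.018,0],[.055,0,.04],[-.055,-.018,0],[-.055,.018,0]])),m)
    def colat(A,B,y): return A[0]+(y-A[1])/(B[1]-A[1])*(B[0]-A[0])
    L,Rr=((wt[0],wt[3]),(wt[1],wt[4])) if wt[0,0]<wt[1,0] else ((wt[1],wt[4]),(wt[0],wt[3]))
    rr=[wt[0,1]-183.8,wt[1,1]-183.8,wt[2,1]-166.1,wt[3,1]-444.8,wt[4,1]-444.8]
    for y,l,q in ((240,263.6,366.4),(270,264.9,365.0),(437,271.9,358.3)): rr+=[colat(*L,y)-l,colat(*Rr,y)-q]
    return np.r_[rr,p[4]*100/3, p[3]*100/3]
q=least_squares(res,[0,0,-.024,0,0,0],loss="soft_l1");print("block in tool mm",(q.x[:3]*1e3).round(1),"deg",np.degrees(q.x[3:]).round(2),"res",q.fun.round(1))
print("white face centre",P(q.x,np.array([[.055,0,.02],[-.055,0,.02]])).round(4))
# scene check of white face corners
x=full([(330,345),(436,325),(338,428),(430,405)],0,0,284,174,6.4)
w=proj("scene",P(q.x,np.array([[.055,-.018,0],[.055,.018,0],[.055,-.018,.04],[.055,.018,.04]])));print((w).round(1).tolist(),x.round(1).tolist())
E
```

```text
bar z 0.078 yaw 16.58 center [ 0.6332 -0.0108] len 0.1682
bar z 0.08 yaw 16.58 center [ 0.633  -0.0103] len 0.1667
bar z 0.082 yaw 16.58 center [ 0.6328 -0.0097] len 0.1652
tool yaw 16.482544027379788
block in tool mm [  1.2  -0.8 -16.9] deg [-0.02 -0.02 -0.08] res [-0.1 -0.1  0.9 -0.2 -0.2 -0.4  0.4 -0.4  0.5 -0.1  0.1 -0.  -0. ]
white face centre [[0.5892 0.0439 0.1571]
 [0.4838 0.0125 0.1571]]
[[351.9, 227.0], [336.4, 231.4], [350.9, 237.8], [335.8, 242.1]] [[335.1, 227.5], [351.7, 224.4], [336.4, 240.5], [350.8, 236.9]]
```

```bash
python3 -m crank '[[-0.4,0,0.004,0.04,0,0,0],[-0.4,0,0.004,0.08,0,0,0],[-0.4,0,0.004,0.1,0,0,0],[-0.4,0,0.004,0.1,0,0,0],[-0.4,0.01,0.004,0.1,0,0,0],[-0.4,0.02,0.004,0.1,0,0,0],[-0.4,0.02,0.004,0.1,0,0,0],[-0.4,0.02,0.004,0.1,0,0,0]]'
python3 -m crank '[[-0.4,0.005,0,0,0,0,0],[-0.4,0.009,0,0,0,0,0],[-0.4,0.011,0,0,0,0,0],[-0.4,0.011,0,0,0,0,0],[-0.4,0.011,0,0,0,0,0]]'
```

```text
clock: 6.88
eef_pos: [0.5561, 0.0289, 0.0605]
tcp_rot: [3.109, 0.447, 0.0]
wrist_force: [-0.3, 0.1, -0.7]
opening: 0.0356
gripper_force: 40.0
clock: 7.5
eef_pos: [0.566, 0.0318, 0.06]
tcp_rot: [3.109, 0.447, -0.002]
wrist_force: [-3.4, -1.9, 0.3]
opening: 0.0355
gripper_force: 40.0
```

```bash
python3 -m crank '[[-0.4,0.003,0,0,0,0,0],[-0.4,0.003,0,0,0,0,0],[-0.4,0.003,0,0,0,0,0],[-0.4,0.003,0,0,0,0,0]]'
python3 - <<'E'
from plant import r,grab_frame
import numpy as np,cv2
F=[]
for k in range(6):
    im=grab_frame(["wrist","top"][k%2]); s=r.read_state();F.append(s["wrist_force"])
    cv2.imwrite(f"pics/p{k%2}.png",im[:,:,::-1])
F=np.array(F);a=np.radians(16.45);print(F.mean(0),F.std(0),"press",-(F@[np.cos(a),np.sin(a),0]).mean(),"tq",s["torque"],s["eef_pos"])
E
```

```text
clock: 8.0
eef_pos: [0.5691, 0.0327, 0.0601]
tcp_rot: [3.109, 0.447, -0.001]
wrist_force: [-4.2, -2.1, 0.4]
opening: 0.0359
gripper_force: 40.0
[-4.51308874 -2.38124564 -0.26312984] [0.61654984 0.69676738 0.52890205] press 5.002673056963723 tq [-4.60442643e-01  9.41275867e-01 -4.60006303e-04] [0.56923254 0.03272061 0.06007423]
```

```bash
python3 -m crank '[[-0.4,0.0005,0.003,0,0,0,0],[-0.4,0.0005,0.01,0,0,0,0],[-0.4,0.0005,0.019,0,0,0,0],[-0.4,0.0005,0.028,0,0,0,0],[-0.4,0.0005,0.037,0,0,0,0],[-0.4,0.0005,0.046,0,0,0,0],[-0.4,0.0005,0.055,0,0,0,0],[-0.4,0.0005,0.064,0,0,0,0]]'
python3 -m crank '[[-0.4,0,0.009,0,0,0,0],[-0.4,0,0.018,0,0,0,0],[-0.4,0,0.027,0,0,0,0],[-0.4,0,0.036,0,0,0,0],[-0.4,0,0.045,0,0,0,0],[-0.4,0,0.053,0,0,0,0],[-0.4,0,0.057,0,0,0,0],[-0.4,0,0.057,0,0,0,0],[-0.4,0,0.057,0,0,0,0]]'
python3 - <<'E'
from plant import r,grab_frame
import numpy as np,cv2
F=[]
for k in range(6):
    im=grab_frame(["wrist","top"][k%2]); s=r.read_state();F.append(s["wrist_force"])
    cv2.imwrite(f"pics/q{k%2}.png",im[:,:,::-1])
F=np.array(F);a=np.radians(16.45);print("press",-(F@[np.cos(a),np.sin(a),0]).mean(),"lat",(F@[-np.sin(a),np.cos(a),0]).mean(),s["torque"],s["eef_pos"])
E
```

```text
clock: 9.3
eef_pos: [0.5873, -0.0271, 0.0598]
tcp_rot: [-3.108, -0.449, 0.002]
wrist_force: [-5.9, 0.9, -1.4]
opening: 0.0354
gripper_force: 40.0
clock: 10.42
eef_pos: [0.6036, -0.0828, 0.0599]
tcp_rot: [-3.109, -0.448, 0.001]
wrist_force: [-4.7, -0.7, -2.4]
opening: 0.0355
gripper_force: 40.0
press 4.961201126913834 lat 1.0444244118752608 [-0.08783651  1.12185477  0.12510142] [ 0.60360808 -0.08280731  0.05990862]
```

View pics/q0.png

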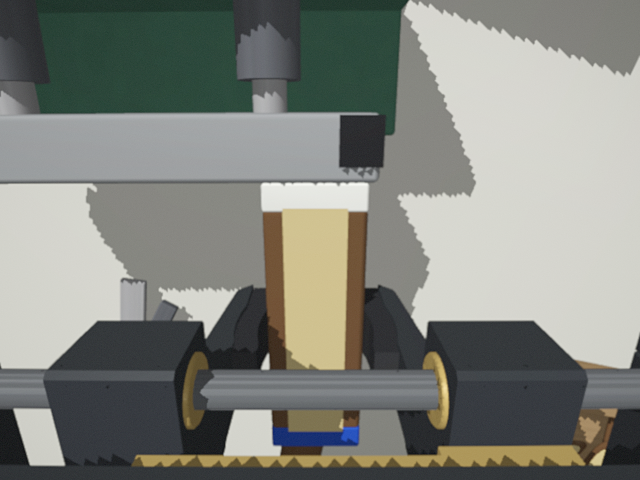

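```bash
python3 -m crank '[[-0.4,-0.008,0,0,0,0,0],[-0.4,-0.02,0,0,0,0,0],[-0.4,-0.06,0,-0.02,0,0,0],[-0.4,-0.07,0,-0.06,0,0,0],[-0.4,-0.07,-0.04,-0.1,0,0,0],[-0.4,-0.07,-0.08,-0.1,0,0,-0.5],[-0.4,-0.07,-0.122,-0.1,0,0,-0.5],[-0.4,-0.07,-0.122,-0.1,0,0,-0.5],[-0.4,-0.07,-0.122,-0.1,0,0,-0.5],[-0.4,-0.07,-0.122,-0.1,0,0,-0.5],[-0.4,-0.07,-0.122,-0.1,0,0,-0.5],[-0.4,-0.07,-0.122,-0.1,0,0,-0.5],[-0.4,-0.07,-0.122,-0.1,0,0,-0.5],[-0.4,-0.07,-0.122,-0.1,0,0,-0.5],[-0.4,-0.07,-0.122,-0.1,0,0,-0.5]]'
python3 -m crank '[[-0.4,0,0,0,0,0,-0.5],[-0.4,0,0,0,0,0,-0.5],[-0.4,0,0,0,0,0,-0.5],[-0.4,0,0,0,0,0,-0.5],[-0.4,0,0,0,0,0,-0.5],[-0.4,0,0,0,0,0,-0.5],[-0.4,0,0,0,0,0,-0.5],[-0.4,0,0,0,0,0,-0.5],[-0.4,0,0,0,0,0,-0.5],[-0.4,0,0,0,0,0,-0.5],[-0.4,0,0,0,0,0,-0.5],[-0.4,0,0,0,0,0,-0.5]]'
python3 - <<'E'
from h import *
from plant import r,grab_frame
import json
m=camera_model("wrist");s=r.read_state()
cv2.imwrite("pics/w3.png",grab_frame("wrist")[:,:,::-1])
json.dump({k:np.asarray(v).tolist() for k,v in m.items()},open("w3.json","w"))
q=s["tcp_rot"];print(s["joint_pos"].round(2),s["eef_pos"].round(4),"yaw",np.degrees(2*np.arctan2(q[1],q[0]))%360,q.round(4))
C=np.array([.633,-.0103]);a=np.radians(16.5);d=s["eef_pos"][:2]-C
print("press frame",d@[np.cos(a),np.sin(a)],d@[-np.sin(a),np.cos(a)])
for t in ([.6036,-.0828],[.5692,.0327]):
    d=np.array(t)-C;print("white pass press frame",d@[np.cos(a),np.sin(a)],d@[-np.sin(a),np.cos(a)])
E
```

```text
clock: 12.6
eef_pos: [0.5032, 0.0141, 0.1608]
tcp_rot: [1.883, 2.512, 0.003]
wrist_force: [-0.2, -0.7, -0.5]
opening: 0.0355
gripper_force: 40.0
clock: 14.1
eef_pos: [0.5026, 0.0142, 0.1603]
tcp_rot: [-0.446, 3.109, -0.001]
wrist_force: [0.2, -0.3, -1.4]
opening: 0.0356
gripper_force: 40.0
[ 0.61  0.59 -0.95  1.95  0.6   0.92  1.21] [0.5026 0.0142 0.1603] yaw 196.3108576178922 [-4.4560e-01  3.1095e+00 -5.0000e-04]
press frame -0.11808596281532945 0.06057995112266999
white pass press frame -0.04878041269615925 -0.061164379643648674
white pass press frame -0.048960039262322015 0.05934942759144255
```

```bash
python3 -m crank '[[-0.4,-0.02,0,0.04,0,0,-0.0008],[-0.4,-0.035,0,0.08,0,0,-0.0008],[-0.4,-0.035,0,0.1,0,0,-0.0008],[-0.4,-0.045,0,0.1,0,0,-0.0008],[-0.4,-0.055,0,0.1,0,0,-0.0008],[-0.4,-0.059,0,0.1,0,0,-0.0008],[-0.4,-0.059,0,0.1,0,0,-0.0008],[-0.4,-0.059,0,0.1,0,0,-0.0008]]'
python3 -m crank '[[-0.4,-0.005,0,0,0,0,0],[-0.4,-0.009,0,0,0,0,0],[-0.4,-0.012,0,0,0,0,0],[-0.4,-0.012,0,0,0,0,0],[-0.4,-0.012,0,0,0,0,0],[-0.4,-0.012,0,0,0,0,0]]'
cat > f.py <<'E'
from plant import r,grab_frame
import numpy as np,cv2
F=[]
for k in range(6):
    im=grab_frame(["wrist","top"][k%2]); s=r.read_state();F.append(s["wrist_force"])
    cv2.imwrite(f"pics/r{k%2}.png",im[:,:,::-1])
F=np.array(F);a=np.radians(16.5);q=s["tcp_rot"];print("press",-(F@[np.cos(a),np.sin(a),0]).mean(),"tqz",s["torque"][2],s["eef_pos"],"yaw",np.degrees(2*np.arctan2(q[1],q[0]))%360)
d=s["eef_pos"][:2]-np.array([.633,-.0103]);print(d@[np.cos(a),np.sin(a)],d@[-np.sin(a),np.cos(a)])
E
python3 f.py
```

```text
clock: 15.15
eef_pos: [0.559, 0.0307, 0.0605]
tcp_rot: [-0.451, 3.109, -0.0]
wrist_force: [0.7, -0.3, -0.5]
opening: 0.0355
gripper_force: 40.0
clock: 15.9
eef_pos: [0.5701, 0.034, 0.06]
tcp_rot: [0.451, -3.108, 0.001]
wrist_force: [-4.4, -2.3, -0.4]
opening: 0.0351
gripper_force: 40.0
press 4.808530033429385 tqz -0.05182445717315443 [0.57036153 0.03405658 0.06002994] yaw 196.5072723805872
-0.0474610570928814 0.06032024966051875
```

```bash
python3 -m crank '[[-0.4,-0.0005,-0.003,0,0,0,0],[-0.4,-0.0005,-0.01,0,0,0,0],[-0.4,-0.0005,-0.019,0,0,0,0],[-0.4,-0.0005,-0.028,0,0,0,0],[-0.4,-0.0005,-0.037,0,0,0,0],[-0.4,-0.0005,-0.046,0,0,0,0],[-0.4,-0.0005,-0.055,0,0,0,0],[-0.4,-0.0005,-0.064,0,0,0,0],[-0.4,-0.0005,-0.073,0,0,0,0],[-0.4,-0.0005,-0.082,0,0,0,0],[-0.4,-0.0005,-0.091,0,0,0,0],[-0.4,-0.0005,-0.1,0,0,0,0],[-0.4,-0.0005,-0.109,0,0,0,0],[-0.4,-0.0005,-0.117,0,0,0,0],[-0.4,-0.0005,-0.121,0,0,0,0],[-0.4,-0.0005,-0.121,0,0,0,0],[-0.4,-0.0005,-0.121,0,0,0,0]]'
python3 f.py
```

```text
clock: 18.32
eef_pos: [0.605, -0.0812, 0.0599]
tcp_rot: [0.452, -3.108, -0.001]
wrist_force: [-4.3, -0.1, -1.3]
opening: 0.0354
gripper_force: 40.0
press 5.217821123322028 tqz 0.011533112784826285 [ 0.60500711 -0.08124063  0.05987721] yaw 196.53928360897748
-0.04698836771596951 -0.060068869244286456
```

```bash
python3 -m crank '[[-0.4,0.008,0,0,0,0,0],[-0.4,0.025,0,0,0,0,0],[-0.4,0.07,0,-0.02,0,0,0],[-0.4,0.07,0,-0.08,0,0,0],[-0.4,0.06,0.05,-0.14,0,0,0],[-0.4,0.04,0.11,-0.14,0,0,0.0556],[-0.4,0.02,0.17,-0.14,0,0,0.0556],[-0.4,0.002,0.23,-0.14,0,0,0.0556],[-0.4,0.002,0.257,-0.14,0,0,0.0556],[-0.4,0.002,0.257,-0.14,0,0,0.0556],[-0.4,0.002,0.257,-0.14,0,0,0.0556],[-0.4,0.002,0.257,-0.14,0,0,0.0556]]'
python3 - <<'E'
from h import *
from plant import r,grab_frame
import json
m=camera_model("wrist");s=r.read_state()
cv2.imwrite("pics/w4.png",grab_frame("wrist")[:,:,::-1])
json.dump({k:np.asarray(v).tolist() for k,v in m.items()},open("w4.json","w"))
q=s["tcp_rot"];print(s["joint_pos"].round(2),s["eef_pos"].round(4),"yaw",np.degrees(2*np.arctan2(q[1],q[0]))%360,s["wrist_force"].round(1))
E
```

```text
clock: 20.12
eef_pos: [0.5313, 0.1627, 0.2002]
tcp_rot: [-0.174, 3.136, -0.001]
wrist_force: [-0.5, 0.2, -1.2]
opening: 0.0356
gripper_force: 40.0
[ 0.3   0.6  -0.92  1.79  0.55  1.03  0.84] [0.5313 0.1627 0.2002] yaw 186.36746957278004 [-0.5  0.2 -1.2]
```

View pics/w4.png

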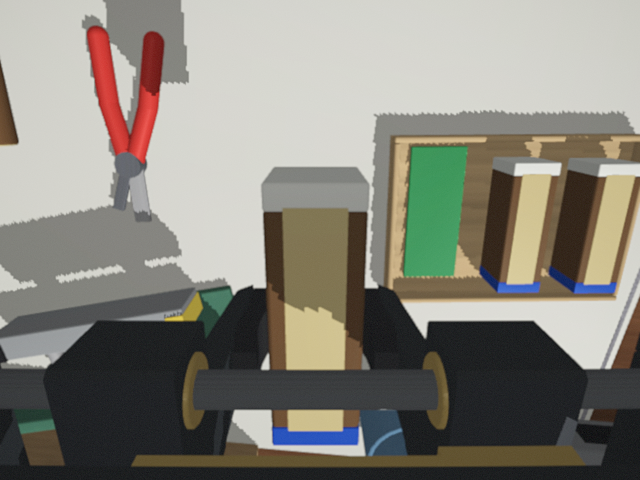

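The block is still held as before. The pad shows fully at (411,146), (467,147), (457,278), (403,275), beside the two finished blocks. Now the fit over all views.

Run:
```python
from h import *
import json
from plant import camera_model
M={"w4":json.load(open("w4.json")),"w1":json.load(open("w1.json")),"top":camera_model("top"),"scene":camera_model("scene")}
obs={}
for n,f in (("w4","w4"),("w1","w1"),("top","top0"),("scene","scene0")):
    i=cv2.imread(f"pics/{f}.png").astype(int);b,g,r_=i[...,0],i[...,1],i[...,2]
    k=((g>1.5*r_)&(g>1.3*b)&(g>70)).astype(np.uint8);k=cv2.morphologyEx(k,cv2.MORPH_OPEN,np.ones((3,3)))
    c=[c for c in cv2.findContours(k,cv2.RETR_EXTERNAL,cv2.CHAIN_APPROX_NONE)[0] if cv2.contourArea(c)>200]
    P0=proj("",[[.53,.269,.009]],M[n])[0]
    c=min(c,key=lambda c:np.linalg.norm(c[:,0].mean(0)-P0))[:,0].astype(float);obs[n]=c
    print(n,cv2.boundingRect(c.astype(np.int32)),P0.round())
# contour-to-rectangle-edges: project rectangle, signed distance of contour pts
def res(p,names):
    c,s=np.cos(p[3]),np.sin(p[3]);L=np.array([[-.06,-.024],[.06,-.024],[.06,.024],[-.06,.024]])
    W=np.c_[L@np.array([[c,s],[-s,c]])+p[:2],np.full(4,p[2])];o=[]
    for n in names:
        q=proj("",W,M[n]).astype(np.float32)
        d=np.array([cv2.pointPolygonTest(q,(float(x),float(y)),True) for x,y in obs[n]])-.5
        o.append(d/np.sqrt(len(d))*(3 if n[0]=="w" else 2))
    return np.concatenate(o)
for names in (["w4"],["w1"],["w4","w1"],["top","scene"],["w4","w1","top","scene"]):
    s=least_squares(res,[.53,.269,.008,.11],args=(names,),loss="soft_l1",f_scale=.3,x_scale=[.01,.01,.01,.1],diff_step=1e-4)
    print(names,s.x[:3].round(4),np.degrees(s.x[3]).round(2),s.cost.round(3))
```

```text
w4 (404, 146, 63, 130) [433. 214.]
w1 (416, 58, 126, 121) [480. 121.]
top (197, 211, 24, 55) [208. 238.]
scene (414, 229, 29, 39) [428. 247.]
['w4'] [0.5308 0.2708 0.0051] 6.88 0.516
['w1'] [0.5306 0.2704 0.0062] 6.82 0.395
['w4', 'w1'] [0.5307 0.2706 0.0056] 6.85 0.955
['top', 'scene'] [0.5305 0.269  0.0089] 6.56 0.836
['w4', 'w1', 'top', 'scene'] [0.5306 0.2704 0.0063] 6.83 2.197
```

```bash
python3 -m crank '[[-0.4,-0.006,0.05,0,0,0,-0.0025],[-0.4,-0.0125,0.1,0,0,0,-0.0025],[-0.4,-0.0125,0.1075,0,0,0,-0.0025],[-0.4,-0.0125,0.1075,0.05,0,0,-0.0025],[-0.4,-0.0125,0.1075,0.1,0,0,-0.0025],[-0.4,-0.0125,0.1075,0.14,0,0,-0.0025],[-0.4,-0.0125,0.1075,0.16,0,0,-0.0025],[-0.4,-0.0125,0.1075,0.162,0,0,-0.0025],[-0.4,-0.0125,0.1075,0.162,0,0,-0.0025],[-0.4,-0.0125,0.1075,0.162,0,0,-0.0025]]'
python3 - <<'E'
from h import *
from plant import r,grab_frame
s=r.read_state();F=[]
for k in range(4):
    sc=grab_frame("scene" if k<3 else "top");F.append(r.read_state()["wrist_force"])
    cv2.imwrite(f"pics/z{k//3}.png",sc[:,:,::-1])
q=s["tcp_rot"];print(s["eef_pos"].round(4),"yaw",np.degrees(2*np.arctan2(q[1],q[0]))%360,np.mean(F,0).round(2))
a=cv2.imread("pics/z0.png")[205:295,395:515];b=cv2.imread("pics/z1.png")[190:280,135:255]
cv2.imwrite("pics/z.png",np.hstack([cv2.resize(i,(400,300),interpolation=cv2.INTER_CUBIC) for i in (a,b)]))
E
```

```text
clock: 21.42
eef_pos: [0.5317, 0.273, 0.0397]
tcp_rot: [-0.19, 3.134, 0.002]
wrist_force: [-0.0, -0.6, -1.2]
opening: 0.0361
gripper_force: 40.0
[0.5317 0.273  0.0397] yaw 186.9410389765422 [-0.16  0.02 -0.72]
```

View pics/z.png

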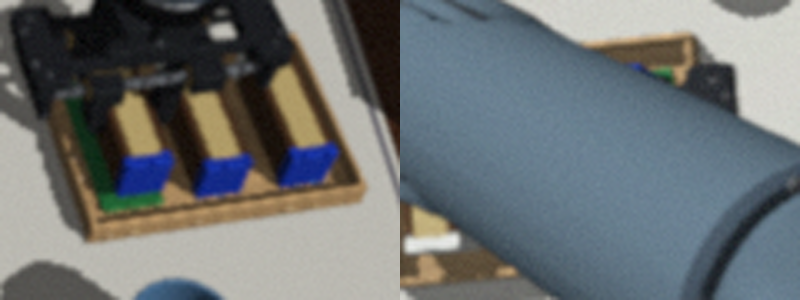

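The scene crop shows the block hovering over the pad between the wall and the neighbour, blue ends aligned. I shift 2 mm and lower gently.

```bash
python3 -m crank '[[-0.4,0,-0.002,0.002,0,0,0],[-0.4,0,-0.002,0.004,0,0,0],[-0.4,0,-0.002,0.006,0,0,0],[-0.4,0,-0.002,0.007,0,0,0],[-0.4,0,-0.002,0.008,0,0,0],[-0.4,0,-0.002,0.008,0,0,0]]'
python3 -m crank '[[-0.4,0,0,0.001,0,0,0],[-0.4,0,0,0.002,0,0,0],[-0.4,0,0,0.002,0,0,0]]'
```

```text
clock: 22.38
eef_pos: [0.531, 0.2705, 0.0302]
tcp_rot: [0.191, -3.136, -0.0]
wrist_force: [-0.5, -0.4, -1.9]
opening: 0.0357
gripper_force: 40.0
clock: 22.75
eef_pos: [0.531, 0.2706, 0.03]
tcp_rot: [-0.191, 3.135, -0.002]
wrist_force: [-4.3, -4.6, 16.7]
opening: 0.0358
gripper_force: 40.0
```

```bash
python3 -m crank '[[-0.4,0,0,-0.001,0,0,0],[-0.4,0,0,-0.0014,0,0,0],[-0.4,0,0,-0.0014,0,0,0]]'
```

```text
clock: 23.12
eef_pos: [0.531, 0.2706, 0.0301]
tcp_rot: [-0.191, 3.136, -0.0]
wrist_force: [-2.3, -1.4, 7.3]
opening: 0.0357
gripper_force: 40.0
```

```bash
python3 -m crank '[[-0.4,0,0,-0.0007,0,0,0],[-0.4,0,0,-0.0007,0,0,0]]'
python3 -m crank '[[-0.1,0,0,0,0,0,0],[0.0,0,0,0,0,0,0],[0.045,0,0,0,0,0,0],[0.045,0,0,0,0,0,0],[0.045,0,0,0,0,0,0]]'
python3 -m crank '[[0.045,0,0,-0.01,0,0,0],[0.045,0,0,-0.03,0,0,0],[0.045,0,0,-0.07,0,0,0],[0.045,0,0,-0.12,0,0,0],[0.045,0,-0.06,-0.15,0,0,0],[0.045,0,-0.12,-0.15,0,0,0],[0.045,0,-0.16,-0.15,0,0,0],[0.045,0,-0.16,-0.15,0,0,0],[0.045,0,-0.16,-0.15,0,0,0]]'
python3 - <<'E'
from h import *
from plant import r,grab_frame
import json
m=camera_model("wrist");json.dump({k:np.asarray(v).tolist() for k,v in m.items()},open("w5.json","w"))
w=grab_frame("wrist")[:,:,::-1];cv2.imwrite("pics/w5.png",w);t=grab_frame("top")[:,:,::-1];cv2.imwrite("pics/t5.png",t)
cv2.imwrite("pics/end.png",np.hstack([cv2.resize(w,(400,300),interpolation=cv2.INTER_AREA),cv2.resize(t[195:285,125:245],(400,300),interpolation=cv2.INTER_CUBIC)]))
c=proj("",[[.5307,.27,.009]],m)[0];print(c,r.read_state()["wrist_force"])
E
```

```text
clock: 23.38
eef_pos: [0.531, 0.2705, 0.0301]
tcp_rot: [0.191, -3.136, -0.0]
wrist_force: [-0.2, -0.1, 0.3]
opening: 0.0358
gripper_force: 40.0
clock: 24.0
eef_pos: [0.531, 0.2705, 0.0303]
tcp_rot: [-0.191, 3.136, -0.0]
wrist_force: [-0.6, 0.3, 0.8]
opening: 0.0461
gripper_force: 0.0
clock: 25.12
eef_pos: [0.5504, 0.1127, 0.1814]
tcp_rot: [-0.192, 3.135, 0.001]
wrist_force: [-0.1, 0.5, -0.1]
opening: 0.0462
gripper_force: 0.0
[502.80526431 207.16993706] [-0.40227303  1.2514717  -0.36176623]
```

View pics/end.png

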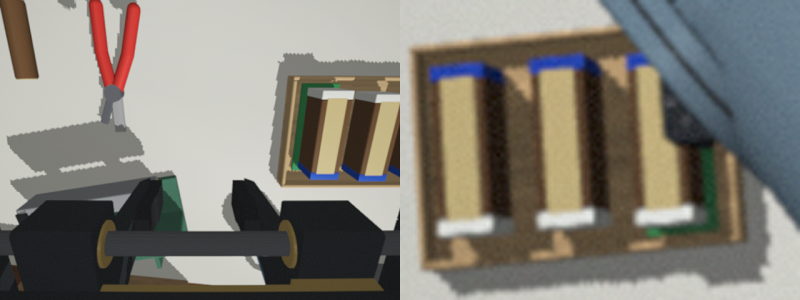

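The block stands on the pad, white end the same way as its neighbours, and the fingers are clear. I'll move the arm out of the top view and measure the centring.

```bash
python3 -m crank '[[0.3,0,-0.06,0,0,0,0],[0.3,0,-0.12,0,0,0,0],[0.3,0,-0.18,0,0,0,0],[0.3,0,-0.24,0,0,0,0],[0.3,0,-0.24,0,0,0,0]]'
python3 - <<'E'
from h import *
from plant import r,grab_frame
n0={}
for n in("top","scene"): n0[n]=grab_frame(n)[:,:,::-1].copy();cv2.imwrite(f"pics/f_{n}.png",n0[n])
M={n:camera_model(n) for n in n0}
# paint masks: fit pale-top rectangle? use blue top/face + pale centre: silhouette of pale top region per view
def pale(i):
    i=cv2.GaussianBlur(cv2.resize(i,None,fx=4,fy=4,interpolation=cv2.INTER_CUBIC),(5,5),0).astype(int);b,g,r_=i[...,0],i[...,1],i[...,2]
    return ((r_-b>35)&(r_>150)&(g>130)).astype(np.uint8)
C={"pad":(.5307,.27),"mid":(.5229,.3355),"far":(.515,.401)}
for k,c in C.items():
    out=[]
    for n in n0:
        cs=cv2.findContours(pale(n0[n]),cv2.RETR_EXTERNAL,cv2.CHAIN_APPROX_NONE)[0]
        p=proj("",[[*c,.049 if k=="pad" else .045]],M[n])[0]
        cs=[x for x in cs if cv2.contourArea(x)>1500];x=min(cs,key=lambda x:np.linalg.norm(np.array(cv2.minAreaRect(x)[0])/4-p))
        (u,v),sz,a=cv2.minAreaRect(x);px=((u+.5)/4-.5,(v+.5)/4-.5)
        bx=cv2.boxPoints(((px),(sz[0]/4,sz[1]/4),a));W=bp(M[n],np.vstack([[px],bx]),.049 if k=="pad" else .045)
        e=[W[2]-W[1],W[3]-W[2]];L=max(e,key=np.linalg.norm);
        out.append((n,W[0,:2].round(4).tolist(),"len",np.linalg.norm(L).round(3),"yaw",((np.degrees(np.arctan2(L[1],L[0]))+90)%180-90).round(1)))
    print(k,out)
E
```

```text
clock: 25.85
eef_pos: [0.5797, -0.1315, 0.1797]
tcp_rot: [0.179, -3.136, 0.003]
wrist_force: [-0.1, 0.6, -0.4]
opening: 0.0577
gripper_force: 0.0
pad [('top', [0.5304, 0.2706], 'len', np.float64(0.091), 'yaw', np.float64(6.8)), ('scene', [0.5294, 0.2712], 'len', np.float64(0.095), 'yaw', np.float64(7.1))]
mid [('top', [0.5269, 0.3355], 'len', np.float64(0.091), 'yaw', np.float64(7.0)), ('scene', [0.5254, 0.3359], 'len', np.float64(0.095), 'yaw', np.float64(7.2))]
far [('top', [0.5204, 0.401], 'len', np.float64(0.092), 'yaw', np.float64(7.1)), ('scene', [0.5188, 0.4014], 'len', np.float64(0.095), 'yaw', np.float64(7.1))]
```

```bash
python3 -c "
from plant import r
print(r.job_done())"
```

```text
the job is handed in; nothing more can be done
None
```

Both ends were rubbed yellow to black at about 5 N (roughly halfway in), white end first. The block is on the felt pad, within about 1 mm of centre and straight with the pad, its white end matching the finished blocks, and the job was handed in at about 26 s.

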